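# Throw off the ratchet pawl and set the load on the test block

### The arm

A 6-joint arm with a two-finger parallel gripper is mounted at the origin on the work surface; the furniture and walls round the work are solid. World frame = base frame: x ahead of the robot, y to its left, z up, the work surface at z = 0. Lengths are in m, angles in rad, forces in N, time in s.
With the tool pointing down it reaches from about 0.35 to 0.725 m from the base axis. Payload 6 kg.
Tool frame: the origin (TCP) lies on the centre line of the jaws, within the pads' length; the fingertips stand 19 mm ahead of it and the grasp point (between the pads) is the TCP; z points along the fingers, y is the line along which they close (so a half turn about z gives the same grasp; the last joint's range is limited). The gripper opens to 85 mm and grips with 20 to 120 N. Pads are 22 mm wide; open, the fingers measure 114 mm over their backs; the gripper's body (76 mm by 85 mm) begins 54 mm behind the grasp point. The pads swing forward as they close: fully open they stand 13 mm farther back than shut.
Start: joints at [-0.982, 0.04, 0.085, 0, -1.615, -0.334], TCP at [0.151, -0.581, 0.25] pointing down, gripper open.
Joint ranges: [-2.56, 2.56], [-1.29, 2.01], [-1.08, 1.49], [-3.29, 1.98], [-2.81, -0.18], [-2.99, 2.99]. Speed limits (rad/s): [2.57, 2.57, 3.01, 3.14, 3.14, 3.14].

### API

Orientations are given as a rotation vector (axis times angle).
In Python, from workcell import bot, eyes gives the robot as it stands.
- The arm moves only by the tool apply_moves, never from a script. Its argument "deltas" is a list that holds one entry, the list of rows, each a list of 7 numbers: the turn, a rotation vector about the tool's x, y, z in rad, then the shift along the tool's x, y, z in cm, then the closure, from 0 (fully open) to 1 (shut). In form: [[[ax, ay, az, x, y, z, jaw], ...]]. A call has 1 to 12 rows; each row shifts and turns the commanded pose from where the row before left it, along the tool's axes as they then stand; what a row does not reach is not made up. A row lasts 1/8 s, in which the tool goes at most 62.5 mm and 10.7 degrees, less where a joint would pass 70% of its speed; a pose out of reach is approached as far as the arm can. A call is refused whole if a number of a shift passes 6.25 or a number of a turn 0.188, either way. A call with a gripper value outside its range is refused whole. The fingers move at their own pace and stop on an object; "newtons" is the grip in N (left out, the last holds). Time passes only in rows, so rows that do not move let the fingers close. It gives the time, the measured TCP pose, the force, the opening and the grip force at its end, in the units of the state.
- bot.get_state(): the state, without advancing time (a new reading comes with each control period).
- eyes.read_camera(name): name is "side" or "top"; returns the picture (400x640x3 uint8, red, green, blue); there is no depth.
- eyes.get_calibration(name): a dict with "camera_matrix" (3x3 intrinsics, pixels), "k1" (the pictures are not rectified: a ray, as slopes to the right and down, at radius r is drawn at 1 + k1 r^2 times it, then the intrinsics apply), "pose" (4x4, takes a point from camera to world coordinates). Camera axes: x right, y down, z forward; pixel columns grow to the right and rows downward; lengths in m; the calibration is good to about 2 mm. A picture is of the moment at which its call begins. get_calibration takes no time and is no camera call.
- bot.job_done(): hands the job in; it is judged then, once.
The state is a dict: "t": time; "qpos": joint angles; "joint_velocities": joint speeds; "effort": joint torques, N m; "eef_pos": TCP position; "orientation": TCP orientation; "force": force on the tool from outside, world axes, zero at the start; "wrist_torque": the same for the moment, N m; "grip_width": opening from 0.0 (shut) to 1.0 (fully open); "grasp_force": force on a finger pad.
Only numpy, scipy, OpenCV 4.12 (cv2) and the standard library are available. Lean on these libraries where they do the work, as an engineer would, in place of code of your own. Each camera call takes 0.05 s, during which the arm holds its last target. There are 200 camera calls.

### The job

Put the load on the hardness test block: use the red-handled steel release bar to flick the ratchet pawl's lever (red ball) right up and over so that it stays clear of the rack, keeping the gripper itself off the pawl. The bar lies hemmed in: where it lies only the front of its shank can be held, too short a hold for reaching the pawl, so it will have to be set down and taken again; do not push its neighbours about. Afterwards lay the bar back on the bench clear of the stand, and lower the weights gently until the foot rests on the block.

Things in the scene. Friction and masses are not known exactly. Their poses are not given: they have to be found in the camera images.
- stand: Dead-weight loading stand, fixed: grey base plate 160 x 176 x 14 mm, steel column (at x +45, y +12 mm) 28 mm wide, top at z 284 mm, with a saw-toothed ratchet rack (16 mm pitch) on its front. Origin: centre of the base's underside; x points from the front (robot's side) to the back, y to the left, z up. A blue carriage slides on the column; its load axis is at x -20, y -50 mm.
- carriage_drop (a joint): How far the weight carriage is lowered from its top position, m (0 to 0.085; starts 0 to 0.036). A friction brake of 11 N holds the about 0.6 kg where it is left. With the pawl in the rack it drops at most one tooth (16 mm), then locks solid; with the pawl off some 4 to 12 N on the knob pushes it down at up to 60 mm/s.
- carriage: The blue carriage with load arm, three steel weight discs, knob, foot, clear finger guard and pawl. Origin on the column's axis at the underside of its cheeks; axes as the stand's.
- pawl_turn (a joint): Angle of the ratchet pawl, rad: 0 to 0.3 = in the rack (how it starts), about 1.85 = thrown right over on its stop. It grows as the lever's red ball rises and goes back over the shaft towards the column. Its weight lets it fall back into the rack until past about 1.3 rad; beyond that it falls on to the stop and stays off. Lifting takes under 1 N.
- pawl: The pawl: shaft 13 mm thick along the stand's y, nose in the rack between the cheeks, and on the left a steel lever 10 mm wide, 7 mm thick with a red ball. In the rack (0 rad) the lever points from the pivot to the stand's front (-x), sloping 15 degrees up. Origin on the shaft, at the column's y.
- pawl_pivot (a point): Point on the shaft in the plane in which the lever swings; moves with the carriage. The lever swings in a finger guard, a channel open only in front and on top: its walls stand 15 mm to either side of that plane (clear plates, on the right partly the blue cheek), from 75 mm ahead (-x) of the pivot to 30 mm behind it and up to 44 mm above it; floor 30 mm below the pivot. Fingers do not fit in.
- pawl_weight (a point): Centre of the red ball (20 mm) at the end of the pawl's lever, 42 mm from the pivot.
- knob (a point): Centre of the black knob on top of the weights, 34 mm across, 27 mm high (its underside 15 mm below this point, the weights' top, 68 mm across, 28 mm below it). Moves with the carriage.
- foot (a point): Lowest point of the steel foot (14 mm rod, rounded end) under the carriage's load arm, above the test block.
- test_block: Round steel hardness test block, 60 dia x 16 mm, lying loose on the flat anvil (68 dia, 41 high) on the stand. Origin: centre of its underside.
- bar: Loose release bar, 205 mm, 110 g: red square grip (24 mm, black rings) x -85 to 0 mm, round steel shank 10 mm thick x 0 to +120 mm with tapered tip. Origin under the joint of grip and shank, balance 18 mm into the grip; x points to the tip; its axis is at z +12 mm. It starts flat on the bench, grip and first 40 mm of shank hemmed in on both sides by small things 3 to 10 mm away.
- bar_tip (a point): End of the release bar's steel tip (5 mm thick there), on its axis. The bench to the right of the bar is clear (x 0.34 to 0.45, y -0.17 to +0.04). Beyond it, right of a line from (0.39, -0.53) to (0.50, -0.09) and on to (0.92, -0.2), stands a console 0.28 m high; a vice 74 mm high fills x below 0.31, y -0.08 to -0.29.
- vee_anvil: Bystander beside the bar: grey steel vee anvil, 52 dia x 40 high mm. Origin: centre of its underside.
- mount_black: Bystander beside the bar: black moulded specimen mount, 30 dia x 22 high mm. Origin: centre of its underside.
- mount_green: Bystander beside the bar: green moulded specimen mount, 30 dia x 22 high mm. Origin: centre of its underside.
- slug_tall: Bystander beside the bar: sawn steel bar offcut, 25 dia x 30 high mm. Origin: centre of its underside.
- slug_wide: Bystander beside the bar: sawn steel bar offcut, 32 dia x 20 high mm. Origin: centre of its underside.
- mount_red: Bystander beside the bar: red moulded specimen mount, 30 dia x 19 high mm. Origin: centre of its underside.
Mind the look-alikes: they are no part of the job. What is shaped like the test_block but yellow is not meant.

How it is judged:
By the outcome, as a careful person would: the job done as asked, in the order asked, and still so for the second after the job is handed in, with the robot touching nothing.
It also fails if it takes over 69 s, if anything falls off the work surface, if the arm or the gripper's body presses on something with over 40 N, if the wrist force passes 120 N, or if a joint passes its speed limit or range.

## Working session

There is one attempt and no reset: what is moved stays moved. The work goes in short steps, Python scripts to look and compute and a tool call to move; the robot and the scene stay as the last step left them, time stands still between calls to the robot, and variables do not carry over. Pictures are saved under pics/ and viewed, at most 10 in all, crops included, and the job is handed in when it is done.

Besides the shell and the picture viewer there is one more tool, called after "Call:" as name([rows], argument=value, ...), one row to a line, values as JSON. apply_moves: Moves the arm, as the interface text tells. Its arguments: {"type":"object","properties":{"deltas":{"type":"array","items":{"type":"array","items":{"type":"array","items":{"type":"number"}}}},"newtons":{"type":"number"}},"required":["deltas"]}

```bash
mkdir -p pics; ls; cat > h.py <<'E'
import numpy as np, cv2
from workcell import bot, eyes
from scipy.spatial.transform import Rotation as R
def snap(name,fn=None):
    im=eyes.read_camera(name)
    if fn: cv2.imwrite('pics/'+fn,im[:,:,::-1])
    return im
def ray(name,u,v):
    c=eyes.get_calibration(name);K=np.array(c['camera_matrix']);P=np.array(c['pose']);k=c['k1']
    d=np.array([(u-K[0,2])/K[0,0],(v-K[1,2])/K[1,1]]);r=np.linalg.norm(d);s=r
    for _ in range(30): s=r/(1+k*s*s)
    d=d*(s/r if r>0 else 1)
    w=P[:3,:3]@np.array([d[0],d[1],1]);return P[:3,3],w/np.linalg.norm(w)
def plane(name,u,v,z):
    o,d=ray(name,u,v);return o+d*(z-o[2])/d[2]
def proj(name,p):
    c=eyes.get_calibration(name);K=np.array(c['camera_matrix']);P=np.array(c['pose']);k=c['k1']
    q=P[:3,:3].T@(np.array(p)-P[:3,3]);d=q[:2]/q[2];d=d*(1+k*(d@d))
    return np.array([K[0,0]*d[0]+K[0,2],K[1,1]*d[1]+K[1,2]])
def tri(uv1,uv2):
    (o1,d1),(o2,d2)=ray('top',*uv1),ray('side',*uv2)
    A=np.stack([d1,-d2],1);t=np.linalg.lstsq(A,o2-o1,rcond=None)[0]
    a,b=o1+t[0]*d1,o2+t[1]*d2
    return (a+b)/2,np.linalg.norm(a-b)
E
python3 - <<'E'
from h import *
snap('top','top1.png');snap('side','side1.png')
for n in('top','side'):
    c=eyes.get_calibration(n);print(np.round(c['camera_matrix'],1),c['k1'],np.round(c['pose'],3))
s=bot.get_state();print(s)
E
```

```text
pics
[[365.3   0.  314.4]
 [  0.  365.3 200.3]
 [  0.    0.    1. ]] -0.029021707368250806 [[-0.008 -0.995  0.097  0.444]
 [-1.     0.009  0.016  0.066]
 [-0.017 -0.097 -0.995  1.029]
 [ 0.     0.     0.     1.   ]]
[[470.5   0.  323.6]
 [  0.  470.5 198.1]
 [  0.    0.    1. ]] -0.03124889794484331 [[-0.21  -0.615  0.76  -0.159]
 [-0.978  0.132 -0.163  0.223]
 [-0.    -0.777 -0.629  0.739]
 [ 0.     0.     0.     1.   ]]
{'t': 0.1, 'qpos': array([-9.82309295e-01,  4.07519588e-02,  8.39072164e-02, -4.03122641e-04,
       -1.61550202e+00, -3.33713040e-01]), 'joint_velocities': array([ 1.57959251e-03, -9.70083522e-04,  2.23809860e-03,  2.01537938e-03,
       -5.83768087e-05,  6.09916204e-04]), 'effort': array([-6.48868750e-03, -3.69350159e+01,  3.48279655e+01,  6.95182711e+00,
       -4.59335366e-03, -1.03952533e-05]), 'eef_pos': array([ 0.15122731, -0.58035343,  0.24937769]), 'orientation': array([ 3.99102203e-01, -3.11580610e+00, -2.46229037e-03]), 'force': array([ 0.20260691,  0.0355159 , -0.20513078]), 'wrist_torque': array([ 0.04770198, -0.01990929,  0.01672704]), 'grasp_force': 0.0, 'grip_width': 0.9974211186105515}
```

View pics/top1.png

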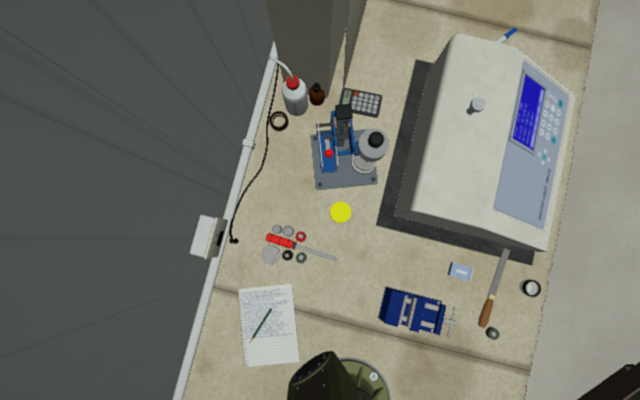

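View pics/side1.png

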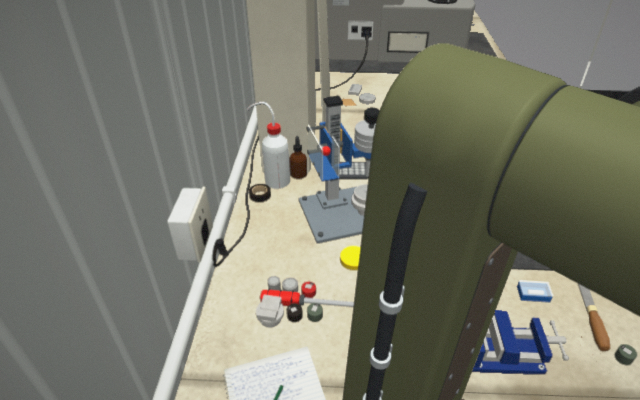

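The top view shows the bar's red grip at about (281,240) with its tip near (336,259), the stand at (343,155) and its red ball at (329,153). The side view is partly hidden by the arm.

Could be taken for:
- **Bar:** red grip (281,240), the mount_red disc (301,237), or the wooden-handled file (497,290).
- **Ball:** red at (329,153), or the red bottle cap (292,83).
- **Block:** the yellow disc (341,212) is the decoy.

I choose the bar with the red square grip and steel shank. Next I check it in a close crop.

```bash
python3 - <<'E'
from h import *
t=cv2.imread('pics/top1.png');s=cv2.imread('pics/side1.png')
a=cv2.resize(t[215:275,255:345],None,fx=4.4,fy=4.4,interpolation=cv2.INTER_CUBIC)
b=cv2.resize(t[95:195,305:395],(396,440),interpolation=cv2.INTER_CUBIC)
c=cv2.resize(s[270:330,250:360],(396,216),interpolation=cv2.INTER_CUBIC)
d=np.zeros((600,800,3),np.uint8)
d[:a.shape[0],:a.shape[1]]=a; d[:440,400:796]=b; d[300:516,:396]=c
cv2.imwrite('pics/crop1.png',d)
for n,im in(('top',t),('side',s)):
    h=cv2.cvtColor(im,cv2.COLOR_BGR2HSV)
    m=(((h[...,0]<8)|(h[...,0]>172))&(h[...,1]>150)&(h[...,2]>90)).astype(np.uint8)
    k,l,st,ce=cv2.connectedComponentsWithStats(m)
    for i in range(1,k):
        if st[i,4]>8: print(n,st[i],ce[i].round(1))
E
```

```text
top [286  75  13  13 109] [292.2  81.9]
top [325 150   8   7  44] [328.2 152.9]
top [266 233  28  15 209] [279.3 240.4]
top [296 232  10  10  46] [300.2 236.7]
side [267 123  13  11 109] [273.4 128.4]
side [323 146   8   9  57] [326.  150.1]
side [302 282  14  15 124] [308.3 290.4]
side [260 290  40  16 333] [283.5 295.8]
```

View pics/crop1.png

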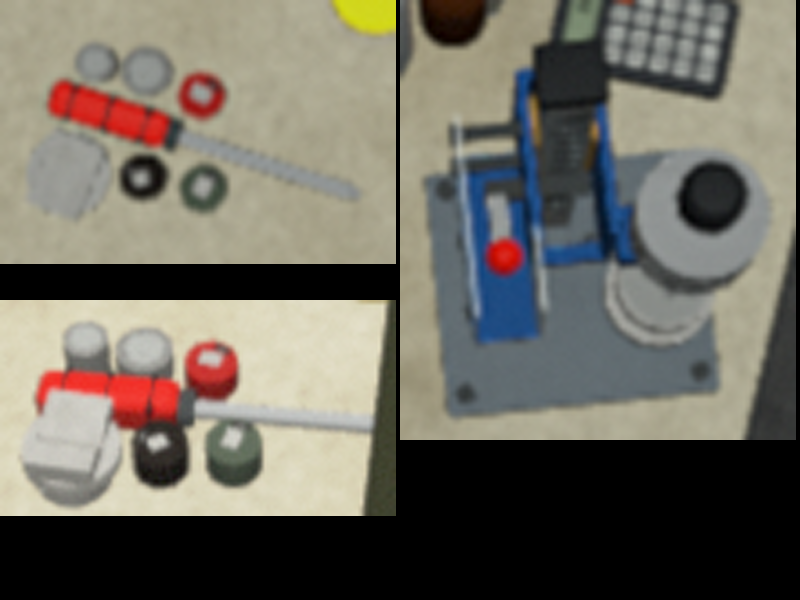

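The crop confirms the choice. The red-gripped bar's shank runs from (296,246) to its tip at (336,259), between the red, green and black mounts. The red ball sits in its clear guard at (328,153), with the knob at (376,140). Now I measure.

```bash
cat >> h.py <<'E'
def axang(p,q): return np.degrees(np.arctan2(q[1]-p[1],q[0]-p[0]))
E
python3 - <<'E'
from h import *
C=lambda x,y:(255+x/4.4,215+y/4.4)
D=lambda x,y:(305+(x-400)/4.4,95+y/4.4)
tip=plane('top',*C(357,193),.012);j=plane('top',*C(178,136),.012);g=plane('top',*C(52,95),.018)
g=plane('top',*C(55,98),.012)
print('tip',tip,'joint',j,'gripend',g,axang(j,tip),axang(g,j),np.linalg.norm(tip-j),np.linalg.norm(tip-g))
# neighbours top centres
for n,p,z in (('red',(202,94),.019),('green',(204,186),.022),('black',(144,176),.022),('slugw',(147,70),.020),('slugt',(97,61),.03),('vee',(68,170),.04)):
    print(n,plane('top',*C(*p),z).round(3))
b,e=tri((328.2,152.9),(326,150.1));print('ball',b,e)
k,e=tri(D(713,194),(372.5,116));print('knob',k,e)
P=[plane('top',*D(*p),.014) for p in ((466,392),(701,371),(445,188))]
print('bolts',P,axang(P[0],P[1])+90,axang(P[0],P[2]))
print('blk',plane('top',*D(658,300),.057))
c=[plane('top',*D(*p),.284) for p in((540,48),(606,42),(535,108),(606,102))];print('coltop',np.round(c,3))
E
```

```text
tip [0.38047494 0.02388174 0.012     ] joint [0.41671305 0.13589707 0.012     ] gripend [0.44104518 0.21357858 0.012     ] -107.92692412364548 -107.3920904539871 0.11773120349851482 0.19913222951505719
red [0.443 0.12  0.019]
green [0.386 0.119 0.022]
black [0.392 0.156 0.022]
slugw [0.458 0.155 0.02 ]
slugt [0.464 0.185 0.03 ]
vee [0.397 0.201 0.04 ]
ball [0.63223488 0.04757069 0.20974696] 0.0012900578639274227
knob [ 0.64760574 -0.0527407   0.26858694] 0.002157554586538403
bolts [array([0.58833388, 0.06643728, 0.014     ]), array([ 0.60036728, -0.08330284,  0.014     ]), array([0.72142494, 0.0787819 , 0.014     ])] 4.5945246087539005 5.299205192751727
blk [ 0.63794077 -0.0517291   0.057     ]
coltop [[ 0.716  0.029  0.284]
 [ 0.718 -0.002  0.284]
 [ 0.686  0.032  0.284]
 [ 0.689 -0.002  0.284]]
```

```bash
cat >> h.py <<'E'
def plan(wps,yaw=None,step=4.0,pitch=0):
    """yaw: of tool x in world (deg), tool down. prints yaw turn, then legs in tool axes (cm)"""
    s=bot.get_state();p=np.array(s['eef_pos']);Rm=R.from_rotvec(s['orientation'])
    X=Rm.as_matrix();cy=np.degrees(np.arctan2(X[1,0],X[0,0]))
    if yaw is None: Rt=Rm
    else:
        Rt=R.from_euler('z',yaw,degrees=True)*R.from_euler('x',180,degrees=True)
        dv=(Rm.inv()*Rt).as_rotvec();n=int(np.ceil(np.abs(dv).max()/.18));print('turn',dv.round(3),'rows',n,(dv/max(n,1)).round(3))
    print('t',round(s['t'],2),'pos',p.round(4),'yaw',cy.round(1),'toolz',X[:,2].round(3),'F',np.round(s['force'],1),'w',round(s['grip_width'],3),'gf',round(s['grasp_force'],1),'q',np.round(s['qpos'],2))
    for w in wps:
        d=Rt.inv().apply(np.array(w)-p)*100;n=int(np.ceil(np.abs(d).max()/step))
        print(np.round(w,3),'tool',d.round(2),'rows',n,'each',(d/max(n,1)).round(3));p=np.array(w)
E
python3 - <<'E'
from h import *
plan([(.34,-.30,.24),(.40,-.1,.18),(.397,.075,.12),(.397,.075,.022)],-107.7)
print(plane('top',305+87/4.4,95+187/4.4,.197))
E
```

```text
turn [ 2.000e-03  1.000e-03 -1.007e+00] rows 6 [ 0.     0.    -0.168]
t 0.1 pos [ 0.1512 -0.5804  0.2494] yaw -165.4 toolz [-0.001  0.002 -1.   ] F [ 0.2  0.  -0.2] w 0.997 gf 0.0 q [-0.98  0.04  0.08 -0.   -1.62 -0.33]
[ 0.34 -0.3   0.24] tool [-32.45  -9.46   0.94] rows 9 each [-3.605 -1.051  0.104]
[ 0.4  -0.1   0.18] tool [-20.88   0.36   6.  ] rows 6 each [-3.48   0.061  1.   ]
[0.397 0.075 0.12 ] tool [-16.58   5.61   6.  ] rows 5 each [-3.316  1.121  1.2  ]
[0.397 0.075 0.022] tool [ 0.  -0.   9.8] rows 3 each [ 0.    -0.     3.267]
[0.67161942 0.05420523 0.197     ]
```

Call:
apply_moves([
  [[0,0,-0.168,0,0,0,0],[0,0,-0.168,0,0,0,0],[0,0,-0.168,0,0,0,0],[0,0,-0.168,0,0,0,0],[0,0,-0.168,0,0,0,0],[0,0,-0.168,0,0,0,0],[0,0,0,-3.6,-1.05,0.1,0],[0,0,0,-3.6,-1.05,0.1,0],[0,0,0,-3.6,-1.05,0.1,0],[0,0,0,-3.6,-1.05,0.1,0],[0,0,0,-3.6,-1.05,0.1,0],[0,0,0,-3.6,-1.05,0.1,0]],
])

```text
t: 1.6
eef_pos: [0.2772, -0.3927, 0.2438]
orientation: [-1.854, 2.536, 0.001]
force: [0.5, 0.6, -0.2]
grip_width: 0.997
grasp_force: 0.0
```

Call:
apply_moves([
  [[0,0,0,-3.6,-1.05,0.1,0],[0,0,0,-3.6,-1.05,0.1,0],[0,0,0,-3.6,-1.05,0.1,0],[0,0,0,-3.5,0.05,0.5,0],[0,0,0,-3.5,0.05,0.5,0],[0,0,0,-3.5,0.05,0.5,0],[0,0,0,-3.5,0.05,0.5,0],[0,0,0,-3.5,0.05,0.5,0],[0,0,0,-3.5,0.05,0.5,0]],
])

```text
t: 2.72
eef_pos: [0.4003, -0.0983, 0.2109]
orientation: [-1.855, 2.536, 0.001]
force: [0.3, -0.0, 0.5]
grip_width: 1.005
grasp_force: 0.0
```

```bash
python3 - <<'E'
from h import *
snap('side','side2.png')
plan([(.397,.075,.12),(.397,.075,.022)],-107.7)
E
```

```text
turn [0.002 0.001 0.003] rows 1 [0.002 0.001 0.003]
t 2.77 pos [ 0.4009 -0.0957  0.2098] yaw -107.5 toolz [-0.001  0.002 -1.   ] F [ 1.5  4.  -0.7] w 0.999 gf 0.0 q [ 0.26 -0.49 -0.43 -0.   -1.63 -0.57]
[0.397 0.075 0.12 ] tool [-16.14   5.56   8.98] rows 5 each [-3.228  1.112  1.796]
[0.397 0.075 0.022] tool [ 0.  -0.   9.8] rows 3 each [ 0.    -0.     3.267]
```

View pics/side2.png

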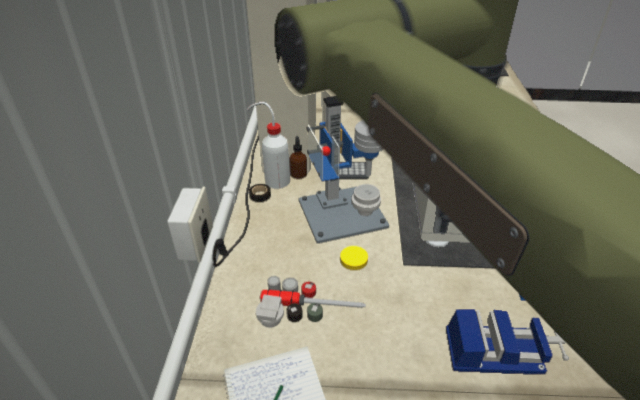

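The side view now shows the bar clearly, with its tip at (364,304), the carriage at (340,150) and the block at (366,192).

Call:
apply_moves([
  [[0,0,0,-3.2,1.1,1.8,0],[0,0,0,-3.2,1.1,1.8,0],[0,0,0,-3.2,1.1,1.8,0],[0,0,0,-3.2,1.1,1.8,0],[0,0,0,-3.2,1.1,1.8,0],[0,0,0,0,0,0,0]],
])

```text
t: 3.52
eef_pos: [0.3953, 0.0708, 0.1194]
orientation: [1.856, -2.531, -0.001]
force: [0.2, -0.2, 0.7]
grip_width: 0.997
grasp_force: 0.0
```

```bash
python3 - <<'E'
from h import *
print('side tip',plane('side',364.5,304.2,.012),'ball',proj('side',(.632,.0476,.21)),'blk',plane('side',366,192,.057))
for s in(55,65,80): print(s,plane('top',*proj('top',(.417-.304*s/1e3,.137-.953*s/1e3,.012)),.012), proj('side',(.417-.304*s/1e3,.137-.953*s/1e3,.012)).round(1))
s=cv2.imread('pics/side2.png').astype(int)
for u in(330,340,350): 
    c=s[290:315,u].sum(1);print(u,c.tolist())
plan([(.397,.075,.022)],-107.7)
E
```

```text
side tip [0.38573479 0.02583314 0.012     ] ball [326.32581118 150.07239328] blk [ 0.66654485 -0.05570264  0.057     ]
55 [0.40028  0.084585 0.012   ] [333.  303.5]
65 [0.39724  0.075055 0.012   ] [338.2 303.9]
80 [0.39268 0.06076 0.012  ] [346.  304.5]
330 [578, 575, 579, 587, 594, 581, 591, 594, 599, 567, 548, 538, 524, 463, 395, 483, 567, 578, 570, 564, 569, 564, 550, 565, 575]
340 [575, 566, 568, 560, 574, 576, 573, 569, 566, 559, 556, 545, 535, 515, 443, 399, 487, 551, 560, 551, 544, 541, 546, 562, 564]
350 [581, 577, 570, 557, 557, 560, 558, 557, 546, 564, 560, 546, 533, 532, 508, 445, 407, 491, 551, 543, 547, 552, 559, 557, 564]
turn [ 0.003 -0.002  0.004] rows 1 [ 0.003 -0.002  0.004]
t 3.52 pos [0.3953 0.0708 0.1194] yaw -107.5 toolz [-0.003 -0.001 -1.   ] F [ 0.2 -0.2  0.7] w 0.997 gf 0.0 q [ 0.69 -0.52 -0.61 -0.   -1.48 -0.99]
[0.397 0.075 0.022] tool [-0.45 -0.03  9.74] rows 3 each [-0.15  -0.011  3.247]
```

Call:
apply_moves([
  [[0,0,0,-0.1,-0.1,3.2,0.3],[0,0,0,-0.1,0,3.2,0.5],[0,0,0,0,0,2.2,0.6],[0,0,0,0,0,1.05,0.7],[0,0,0,0,0,0,0.75],[0,0,0,0,0,0,1],[0,0,0,0,0,0,1],[0,0,0,0,0,0,1],[0,0,0,0,0,0,1]],
], newtons=90)

```text
t: 4.65
eef_pos: [0.3984, 0.0714, 0.0254]
orientation: [-1.854, 2.535, -0.0]
force: [0.2, -0.5, 1.8]
grip_width: 0.071
grasp_force: 88.6
```

```bash
python3 - <<'E'
from h import *
plan([])
E
```

```text
t 4.65 pos [0.3984 0.0714 0.0254] yaw -107.6 toolz [ 0.001  0.001 -1.   ] F [ 0.2 -0.5  1.8] w 0.071 gf 88.6 q [ 0.68 -0.45 -0.75  0.   -1.27 -0.99]
```

Call:
apply_moves([
  [[0,0,0,0,0,0,0.75],[0,0,0,0,0,0.15,0.75],[0,0,0,0,0,0.15,0.75],[0,0,0,0,0,0,0.75],[0,0,0,0,0,0,1],[0,0,0,0,0,0,1],[0,0,0,0,0,0,1],[0,0,0,0,0,0,1]],
], newtons=90)

```text
t: 5.65
eef_pos: [0.398, 0.0713, 0.0218]
orientation: [-1.854, 2.536, 0.0]
force: [0.4, -0.3, 0.2]
grip_width: 0.079
grasp_force: 88.1
```

Call:
apply_moves([
  [[0,0,0,0,0,-0.5,1],[0,0,0,0,0,-0.8,1],[0,0,0,0,0,-1.2,1],[0,0,0,0,0,-1.5,1],[0,0,0,0,0,-1.5,1],[0,0,0,0,0,-1.5,1],[0,0,0,0,0,-1.5,1],[0,0,0,0,0,0,1]],
])

```text
t: 6.65
eef_pos: [0.3986, 0.0716, 0.1083]
orientation: [-1.853, 2.534, -0.0]
force: [-0.0, 0.0, -1.2]
grip_width: 0.079
grasp_force: 88.1
```

```bash
python3 - <<'E'
from h import *
a=snap('top');b=snap('side')
d=np.zeros((600,800,3),np.uint8)
d[:300,:600]=cv2.resize(a[210:280,240:380],(600,300),interpolation=cv2.INTER_CUBIC)
d[300:,:600]=cv2.resize(b[230:330,240:440],(600,300),interpolation=cv2.INTER_CUBIC)
cv2.imwrite('pics/lift.png',d[:,:600,::-1]);plan([])
E
```

```text
t 6.75 pos [0.3978 0.0713 0.1065] yaw -107.6 toolz [-0.001  0.    -1.   ] F [-0.3 -0.4 -1.3] w 0.074 gf 88.1 q [ 0.68 -0.51 -0.63 -0.   -1.44 -0.99]
```

View pics/lift.png

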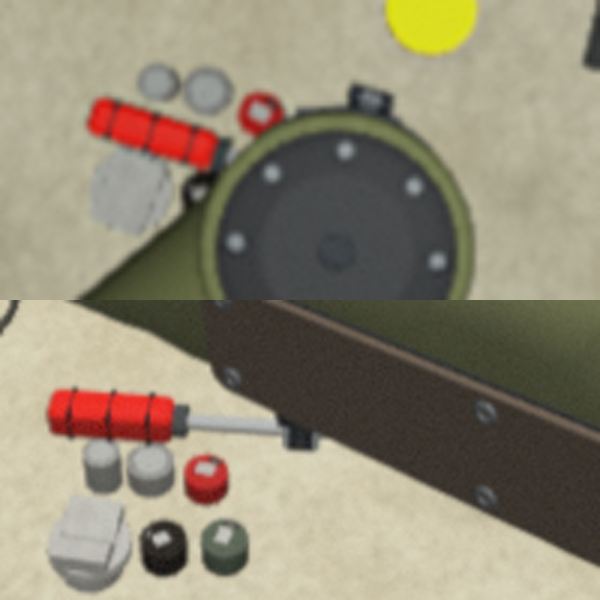

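The bar is up and level in the jaws, with its grip at about (150,130) in the upper half of the crop. The neighbours are undisturbed.

Call:
apply_moves([
  [[0,0,0,3.28,-1.04,0,1],[0,0,0,3.28,-1.04,0,1],[0,0,0,3.28,-1.04,0,1],[0,0,0,3.28,-1.04,0,1],[0,0,0,3.28,-1.04,0,1],[0,0,0,0,0,2.5,1],[0,0,0,0,0,2.5,1],[0,0,0,0,0,1.5,1],[0,0,0,0,0,1.0,1],[0,0,0,0,0,0.5,1],[0,0,0,0,0,0.3,1],[0,0,0,0,0,0,1]],
])

```text
t: 8.25
eef_pos: [0.398, -0.1007, 0.0241]
orientation: [-1.854, 2.535, -0.0]
force: [-1.0, 0.1, -1.1]
grip_width: 0.074
grasp_force: 88.2
```

```bash
python3 - <<'E'
from h import *
plan([])
E
```

```text
t 8.25 pos [ 0.398  -0.1007  0.0241] yaw -107.6 toolz [ 0.  0. -1.] F [-1.   0.1 -1.1] w 0.074 gf 88.2 q [ 0.25 -0.43 -0.73 -0.   -1.26 -0.56]
```

Call:
apply_moves([
  [[0,0,0,0,0,0.15,1],[0,0,0,0,0,0,1],[0,0,0,0,0,0,0.8],[0,0,0,0,0,0,0.5],[0,0,0,0,0,-1,0.3],[0,0,0,0,0,-3,0.2],[0,0,0,0,0,-3,0.2],[0,0,0,-3.6,0,0,0.2],[0,0,0,-3.6,0,0,0.2],[0,0,0,-3.6,0,0,0.2],[0,0,0,0,0,0,0.2]],
])

```text
t: 9.62
eef_pos: [0.4311, 0.0037, 0.0931]
orientation: [-1.857, 2.533, -0.0]
force: [0.2, 0.4, 0.1]
grip_width: 0.802
grasp_force: 0.0
```

```bash
python3 - <<'E'
from h import *
a=snap('top');b=snap('side')
d=np.zeros((600,600,3),np.uint8)
d[:300]=cv2.resize(a[210:280,260:400],(600,300),interpolation=cv2.INTER_CUBIC)
d[300:]=cv2.resize(b[250:350,280:480],(600,300),interpolation=cv2.INTER_CUBIC)
cv2.imwrite('pics/set.png',d[:,:,::-1]);plan([])
E
```

```text
t 9.72 pos [0.4306 0.0023 0.0928] yaw -107.6 toolz [ 0.  0. -1.] F [ 0.6 -0.2 -0.8] w 0.799 gf 0.0 q [ 0.48 -0.41 -0.59  0.   -1.39 -0.79]
```

View pics/set.png

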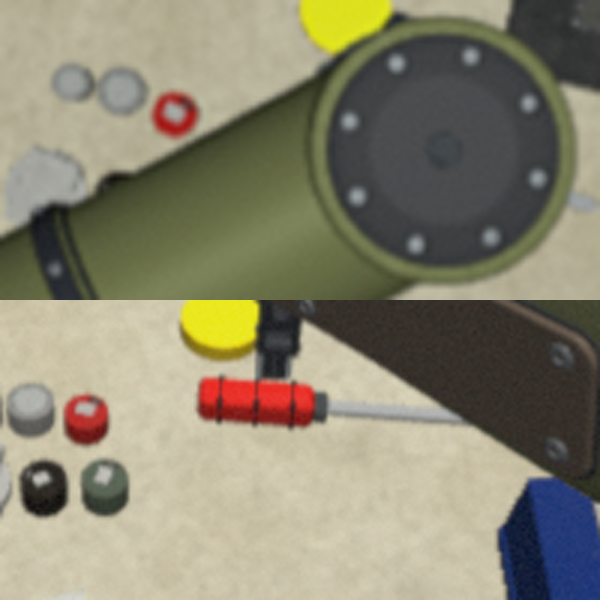

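The bar lies flat in the clear area, seen in the side half of the crop with its grip from (200,396) to (313,405). An open finger stands beyond the grip.

```bash
python3 - <<'E'
from h import *
a=plane('side',347,282.3,.012);b=plane('side',384.5,285.2,.012);print(a,b,axang(a,b),np.linalg.norm(a-b))
s=bot.get_state();Rm=R.from_rotvec(s['orientation'])
for p in(a,b): print(Rm.inv().apply(p-s['eef_pos'])*100)
E
```

```text
[0.44616356 0.04513487 0.012     ] [ 0.4229139  -0.02638064  0.012     ] -108.00932119990817 0.07519982946262055
[-4.55395141 -0.18540485  8.08102963]
[ 2.9658354  -0.13109598  8.08038795]
```

Call:
apply_moves([
  [[0,0,0,0.3,-0.05,2.5,0.2],[0,0,0,0,0,2.5,0.25],[0,0,0,0,0,1.4,0.4],[0,0,0,0,0,0.75,0.5],[0,0,0,0,0,0,0.6],[0,0,0,0,0,0,1],[0,0,0,0,0,0,1],[0,0,0,0,0,0,1],[0,0,0,0,0,0,1]],
], newtons=110)

```text
t: 10.85
eef_pos: [0.4309, -0.0007, 0.022]
orientation: [-1.854, 2.534, -0.001]
force: [-1.6, -0.3, 6.2]
grip_width: 0.253
grasp_force: 109.1
```

```bash
python3 - <<'E'
from h import *
plan([])
E
```

```text
t 10.85 pos [ 0.4309 -0.0007  0.022 ] yaw -107.6 toolz [ 0.002  0.    -1.   ] F [-1.6 -0.3  6.2] w 0.253 gf 109.1 q [ 0.47 -0.35 -0.69  0.   -1.24 -0.78]
```

Call:
apply_moves([
  [[0,0,0,0,0,-1,1],[0,0,0,0,0,-3,1],[0,0,0,0,0,-3.4,1],[0,0,0,0,0,-3.4,1],[0,0,0,0,0,-3.4,1],[0,0,0,0,0,-3.2,1],[0,0,0,-3.5,2.2,0,1],[0,0,0,-3.5,2.2,0,1],[0,0,0,-3.6,2.2,0,1],[0,0,0,0,0,0,1]],
])

```text
t: 12.1
eef_pos: [0.3985, 0.1221, 0.1948]
orientation: [1.859, -2.532, -0.001]
force: [-0.4, 0.3, -1.1]
grip_width: 0.257
grasp_force: 108.4
```

Call:
apply_moves([
  [[0,0,-0.178,0,0,0,1],[0,0,-0.178,0,0,0,1],[0,0,-0.178,0,0,0,1],[0,0,-0.178,0,0,0,1],[0,0,-0.178,0,0,0,1],[0,0,-0.178,0,0,0,1],[0,0,-0.178,0,0,0,1],[0,0,-0.178,0,0,0,1],[0,0,-0.178,0,0,0,1],[0,0,-0.178,0,0,0,1],[0,0,-0.178,0,0,0,1],[0,0,0,0,0,0,1]],
])

```text
t: 13.6
eef_pos: [0.3993, 0.1196, 0.1948]
orientation: [3.139, 0.121, -0.001]
force: [0.4, -0.1, -1.3]
grip_width: 0.254
grasp_force: 108.4
```

```bash
python3 - <<'E'
from h import *
a=snap('top');b=snap('side')
d=np.zeros((600,700,3),np.uint8)
d[:300]=cv2.resize(a[110:230,220:500],(700,300),interpolation=cv2.INTER_CUBIC)
d[300:]=cv2.resize(b[80:230,230:580],(700,300),interpolation=cv2.INTER_CUBIC)
cv2.imwrite('pics/pre.png',d[:,:,::-1]);plan([(.4016,.028,.195)],4.8)
s=bot.get_state();t=np.array(s['eef_pos'])+R.from_rotvec(s['orientation']).apply([.155,0,.010]);print(t,proj('top',t),proj('side',t))
E
```

```text
turn [-0.     0.    -0.009] rows 1 [-0.     0.    -0.009]
t 13.7 pos [0.3993 0.1198 0.1948] yaw 4.3 toolz [-0.  0. -1.] F [ 0.  -0.1 -1.5] w 0.254 gf 108.4 q [ 0.78 -0.48 -0.45 -0.   -1.6   0.86]
[0.402 0.028 0.195] tool [-0.54  9.17 -0.02] rows 3 each [-0.181  3.056 -0.006]
[0.55390221 0.13143914 0.18479331] [292.10748286 188.65874375] [292.45440991 187.92732355]
```

View pics/pre.png

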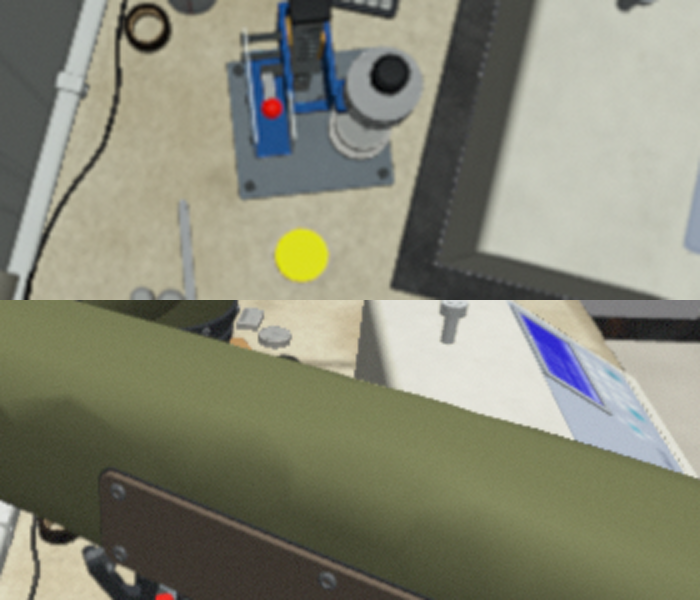

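The top view shows the bar tip at (293.6,190.8) ahead of the guard and the ball at (328.8,153.2). The arm hides the side view. I align using the top camera.

```bash
python3 - <<'E'
from h import *
g=cv2.cvtColor(cv2.imread('pics/pre.png'),cv2.COLOR_BGR2GRAY)
P=lambda x,y:(220+x/2.5,110+y/2.5)
tip=plane('top',*P(184,203),.185);sh=plane('top',*P(189.5,285),.185);print('tip',tip,sh,axang(sh,tip))
ball=plane('top',328.3,153,.2095);print('ball',ball)
s=bot.get_state();Rm=R.from_rotvec(s['orientation'])
print('tip in tool',Rm.inv().apply(tip-s['eef_pos'])*100)
# guard walls top edges z~.243
for n,a,b in(('L',(244,32),(256,141)),('R',(284,72),(294,137))):
    p,q=plane('top',*P(*a),.242),plane('top',*P(*b),.242);print(n,p,q,axang(q,p))
for y in(4.8,): 
  u=np.array([np.cos(np.radians(y)),np.sin(np.radians(y)),0]);print('ball in tool-from-tip',Rm.inv().apply(ball-tip)*100)
E
```

```text
tip [0.54787471 0.12795095 0.185     ] [0.47155181 0.12302292 0.185     ] 3.694356602532699
ball [0.63189946 0.04671366 0.2095    ]
tip in tool [14.87278531  0.30263771  0.97947205]
L [0.69278    0.07034017 0.242     ] [0.59478083 0.06068792 0.242     ] 5.625102198411398
R [0.65613253 0.03544478 0.242     ] [0.59797228 0.0274745  0.242     ] 7.803205904175387
ball in tool-from-tip [ 7.76904825  8.73079737 -2.45237631]
```

Call:
apply_moves([
  [[0,0,-0.015,0,0,0,1],[0,0,0,0.2,3,0,1],[0,0,0,0.2,3,0,1],[0,0,0,0.2,3,0,1],[0,0,0,0,0,0,1],[0,0,0,0,0,0,1]],
])

```text
t: 14.45
eef_pos: [0.4138, 0.0312, 0.1948]
orientation: [-3.138, -0.146, 0.0]
force: [-0.7, 0.1, -1.2]
grip_width: 0.258
grasp_force: 108.4
```

```bash
python3 - <<'E'
from h import *
a=snap('top');b=snap('side')
d=np.zeros((600,800,3),np.uint8)
d[:,:400]=cv2.resize(a[130:220,290:350],(400,600),interpolation=cv2.INTER_CUBIC)
d[:300,400:]=cv2.resize(b[80:230,230:430],(400,300),interpolation=cv2.INTER_CUBIC)
cv2.imwrite('pics/pre2.png',d[:,:,::-1]);plan([])
s=bot.get_state();t=np.array(s['eef_pos'])+R.from_rotvec(s['orientation']).apply([.149,0.003,.010]);print(t,proj('top',t),proj('side',t))
E
```

```text
t 14.55 pos [0.4137 0.0316 0.1948] yaw 5.4 toolz [-0.  0. -1.] F [ 0.1  0.1 -0.4] w 0.26 gf 108.4 q [ 0.57 -0.48 -0.46 -0.   -1.6   1.1 ]
[0.56234788 0.0427454  0.18473998] [330.125827  184.6957142] [336.28481632 179.57380463]
```

View pics/pre2.png

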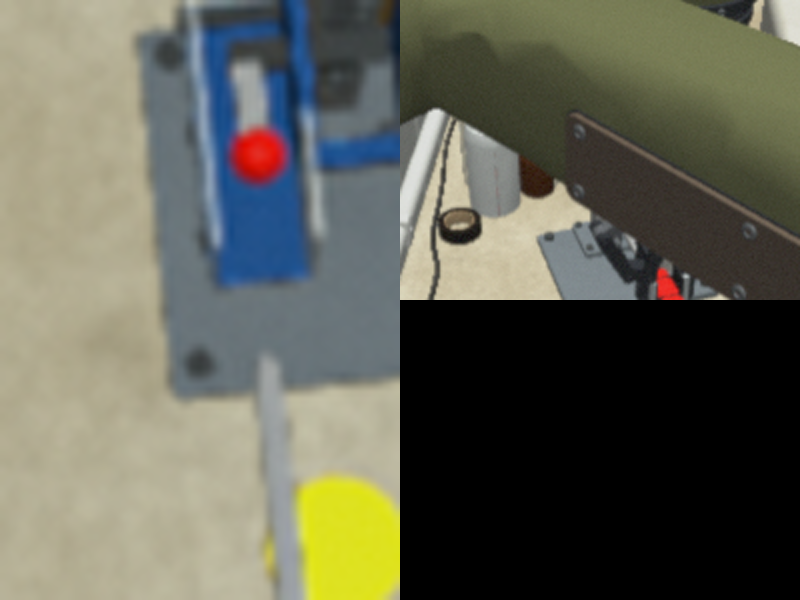

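The top view shows the tip at (330.05,183.7), in line with the channel floor's centre and the ball at (328.7,153.2). The side view is still blocked. I trim the yaw slightly and go in under the ball.

Call:
apply_moves([
  [[0,0,0.01,0,0,0,1],[0,0,0,1.5,0,0,1],[0,0,0,1.5,0,0,1],[0,0,0,1.5,0,0,1],[0,0,0,1.5,0,0,1],[0,0,0,1.5,0,0,1],[0,0,0,0,0,0,1],[0,0,0,0,0,0,1]],
])

```text
t: 15.55
eef_pos: [0.4882, 0.0376, 0.1947]
orientation: [3.139, 0.132, -0.001]
force: [-0.3, -0.8, -1.3]
grip_width: 0.256
grasp_force: 108.4
```

```bash
cat >> h.py <<'E'
def redball():
    im=eyes.read_camera('top');h=cv2.cvtColor(im,cv2.COLOR_RGB2HSV)
    m=(((h[...,0]<8)|(h[...,0]>172))&(h[...,1]>150)&(h[...,2]>90)).astype(np.uint8);m[:100]=0;m[185:]=0
    k,l,st,ce=cv2.connectedComponentsWithStats(m)
    for i in range(1,k):
        if st[i,4]>4 and ce[i][0]<360: print('red',st[i,4],ce[i].round(1))
    return im
E
python3 - <<'E'
from h import *
redball();plan([])
E
```

```text
red 44 [328.2 152.9]
t 15.6 pos [0.4882 0.0376 0.1949] yaw 4.8 toolz [ 0.  0. -1.] F [-0.3 -0.1 -0.4] w 0.256 gf 108.4 q [ 0.49 -0.26 -0.29 -0.   -1.54  1.17]
```

Call:
apply_moves([
  [[0,0,0,0,0,-0.6,1],[0,0,0,0.1,0,-0.6,1],[0,0,0,0.3,0,-0.6,1],[0,0,0,0.3,0,-0.6,1],[0,0,0,0,0,0,1]],
])

```text
t: 16.23
eef_pos: [0.4959, 0.0381, 0.2194]
orientation: [-3.139, -0.132, -0.001]
force: [0.3, 0.0, -1.4]
grip_width: 0.252
grasp_force: 109.0
```

```bash
python3 - <<'E'
from h import *
redball();plan([])
E
```

```text
red 50 [327.8 145.6]
t 16.27 pos [0.4957 0.0381 0.2189] yaw 4.8 toolz [ 0.  0. -1.] F [-0.3  0.1 -2.3] w 0.254 gf 109.1 q [ 0.48 -0.24 -0.23 -0.   -1.58  1.17]
```

Call:
apply_moves([
  [[0,0,0,0.25,0,-0.5,1],[0,0,0,0.35,0,-0.5,1],[0,0,0,0.4,0,-0.4,1],[0,0,0,0,0,0,1]],
])

```text
t: 16.77
eef_pos: [0.5059, 0.0389, 0.2332]
orientation: [-3.139, -0.132, -0.001]
force: [0.2, -0.4, -1.7]
grip_width: 0.257
grasp_force: 109.2
```

```bash
python3 - <<'E'
from h import *
redball();plan([])
E
```

```text
red 59 [327.3 136.3]
t 16.82 pos [0.5057 0.0389 0.2329] yaw 4.8 toolz [ 0.  0. -1.] F [-0.2 -0.7 -1.1] w 0.254 gf 109.2 q [ 0.47 -0.21 -0.18 -0.   -1.6   1.18]
```

Call:
apply_moves([
  [[0,0,0,0.5,0,0,1],[0,0,0,0.6,0,0,1],[0,0,0,0.6,0,0,1],[0,0,0,0.3,0,0,1],[0,0,0,0,0,0,1]],
])

```text
t: 17.45
eef_pos: [0.5255, 0.0405, 0.2326]
orientation: [3.139, 0.132, -0.001]
force: [0.6, -0.3, -1.1]
grip_width: 0.254
grasp_force: 109.2
```

```bash
python3 - <<'E'
from h import *
redball();plan([])
for th in(1.3,1.85):
    a=th+.262; print(th,proj('top',np.array([.6724,.051,.198])+.042*np.array([-np.cos(a)*.9965,-np.cos(a)*.084,np.sin(a)])))
E
```

```text
red 48 [325.6 124.2]
t 17.5 pos [0.5254 0.0405 0.2327] yaw 4.8 toolz [-0. -0. -1.] F [-0.2 -0.5 -1. ] w 0.257 gf 109.2 q [ 0.46 -0.16 -0.14 -0.   -1.59  1.2 ]
1.3 [326.44831234 132.0931989 ]
1.85 [325.4696889  123.29080204]
```

Call:
apply_moves([
  [[0,0,0,-1,0,0,1],[0,0,0,-2,0,0,1],[0,0,0,-2.5,0,0,1],[0,0,0,-2.5,0,0,1],[0,0,0,-2.5,0,0,1],[0,0,0,-2.5,0,0,1],[0,0,0,0,-3,0,1],[0,0,0,0,-3,0,1],[0,0,0,0,-3,0,1],[0,0,0,0,0,0,1]],
])

```text
t: 18.75
eef_pos: [0.3875, 0.1203, 0.2327]
orientation: [-3.138, -0.136, 0.0]
force: [-1.2, 0.1, -0.7]
grip_width: 0.256
grasp_force: 109.2
```

```bash
python3 - <<'E'
from h import *
redball();plan([(.4,.12,.2327),(.431,0,.2),(.431,0,.023)],-107.6)
E
```

```text
red 50 [325.6 124.4]
turn [-0.     0.     1.964] rows 11 [-0.     0.     0.179]
t 18.8 pos [0.3877 0.1196 0.2329] yaw 4.9 toolz [ 0.  0. -1.] F [-0.   0.5 -1.6] w 0.257 gf 109.2 q [ 0.8  -0.51 -0.4  -0.   -1.67  0.85]
[0.4   0.12  0.233] tool [-0.41 -1.16  0.02] rows 1 each [-0.411 -1.157  0.016]
[0.431 0.    0.2  ] tool [10.5  -6.58  3.27] rows 3 each [ 3.5   -2.194  1.09 ]
[0.431 0.    0.023] tool [ 0.  -0.  17.7] rows 5 each [ 0.   -0.    3.54]
```

Call:
apply_moves([
  [[0,0,0.178,0,0,0,1],[0,0,0.178,0,0,0,1],[0,0,0.178,0,0,0,1],[0,0,0.178,0,0,0,1],[0,0,0.178,0,0,0,1],[0,0,0.178,0,0,0,1],[0,0,0.178,0,0,0,1],[0,0,0.178,0,0,0,1],[0,0,0.178,0,0,0,1],[0,0,0.178,0,0,0,1],[0,0,0.178,0,0,0,1],[0,0,0,0,0,0,1]],
])

```text
t: 20.3
eef_pos: [0.3882, 0.1185, 0.233]
orientation: [-1.861, 2.53, 0.0]
force: [-0.5, 0.1, -1.1]
grip_width: 0.254
grasp_force: 109.2
```

Call:
apply_moves([
  [[0,0,0,3.4,-2.5,0,1],[0,0,0,3.4,-2.5,0,1],[0,0,0,3.4,-2.5,0,1],[0,0,0,0,0,3.5,1],[0,0,0,0,0,3.5,1],[0,0,0,0,0,3.5,1],[0,0,0,0,0,3.5,1],[0,0,0,0,0,3.0,1],[0,0,0,0,0,2.0,1],[0,0,0,0,0,1.0,1],[0,0,0,0,0,0.5,1],[0,0,0,0,0,0,1]],
])

```text
t: 21.8
eef_pos: [0.4296, -0.0005, 0.0282]
orientation: [-1.861, 2.53, -0.0]
force: [0.6, 0.1, -0.8]
grip_width: 0.253
grasp_force: 109.3
```

```bash
python3 - <<'E'
from h import *
plan([(.431,0,.022)])
E
```

```text
t 21.8 pos [ 0.4296 -0.0005  0.0282] yaw -107.3 toolz [ 0.001  0.    -1.   ] F [ 0.6  0.1 -0.8] w 0.253 gf 109.3 q [ 0.47 -0.36 -0.68  0.   -1.25 -0.78]
[0.431 0.    0.022] tool [-0.09 -0.11  0.62] rows 1 each [-0.086 -0.114  0.623]
```

Call:
apply_moves([
  [[0,0,0,0,0,0.3,1],[0,0,0,0,0,0.25,1],[0,0,0,0,0,0,1],[0,0,0,0,0,0,0.7],[0,0,0,0,0,0,0.5],[0,0,0,0,0,-1,0.3],[0,0,0,0,0,-3,0.2],[0,0,0,0,0,-4,0.2],[0,0,0,0,0,-4,0.5],[0,0,0,0,0,-4,0.8],[0,0,0,0,0,-4,1],[0,0,0,0,0,-4,1]],
])

```text
t: 23.3
eef_pos: [0.4293, -0.0006, 0.2646]
orientation: [-1.86, 2.53, -0.001]
force: [1.0, -0.2, -0.3]
grip_width: -0.002
grasp_force: 0.0
```

Call:
apply_moves([
  [[0,0,-0.129,0,0,-4,1],[0,0,-0.129,0,0,-4,1],[0,0,-0.129,0,0,0,1],[0,0,0,0,0,0,1]],
])

```text
t: 23.8
eef_pos: [0.4294, -0.0005, 0.3431]
orientation: [-2.311, 2.127, -0.0]
force: [0.3, 0.2, 0.2]
grip_width: 0.002
grasp_force: 0.0
```

```bash
python3 - <<'E'
from h import *
im=redball();b=snap('side')
cv2.imwrite('pics/x_top.png',im[:,:,::-1]);cv2.imwrite('pics/x_side.png',b[:,:,::-1])
# knob dark blob
g=cv2.cvtColor(im,cv2.COLOR_RGB2GRAY)[120:165,355:400]
m=(g<60).astype(np.uint8);k,l,st,ce=cv2.connectedComponentsWithStats(m)
for i in range(1,k):
    if st[i,4]>40: c=ce[i]+[355,120];print('knob top px',st[i],c)
    if st[i,4]>40: print(plane('top',*c,.275),plane('top',*c,.265))
print('load axis est',plane('top',376.1,139.8,.27),proj('side',(.645,-.053,.2686)))
d=np.zeros((600,800,3),np.uint8)
d[:,:400]=cv2.resize(im[110:230,300:380],(400,600),interpolation=cv2.INTER_CUBIC)
d[:,400:]=cv2.resize(b[90:230,290:383],(400,600),interpolation=cv2.INTER_CUBIC)
cv2.imwrite('pics/after.png',d[:,:,::-1])
plan([(.645,-.053,.35),(.645,-.053,.31)],-85.2)
E
```

```text
red 50 [325.6 124.4]
knob top px [ 13  12  15  16 176] [375.30681818 139.35227273]
[ 0.64506073 -0.0510182   0.275     ] [ 0.6477317  -0.05256731  0.265     ]
load axis est [ 0.64540839 -0.05344671  0.27      ] [373.53061825 116.58525264]
turn [ 0.    -0.    -0.002] rows 1 [ 0.    -0.    -0.002]
t 23.9 pos [ 0.4292 -0.0005  0.3422] yaw -85.3 toolz [-0. -0. -1.] F [-0.2 -1.  -0. ] w 0.001 gf 0.0 q [ 0.47 -0.38 -0.12 -0.   -1.84 -0.39]
[ 0.645 -0.053  0.35 ] tool [  7.03 -21.06  -0.78] rows 6 each [ 1.172 -3.51  -0.13 ]
[ 0.645 -0.053  0.31 ] tool [ 0. -0.  4.] rows 1 each [ 0. -0.  4.]
```

View pics/after.png

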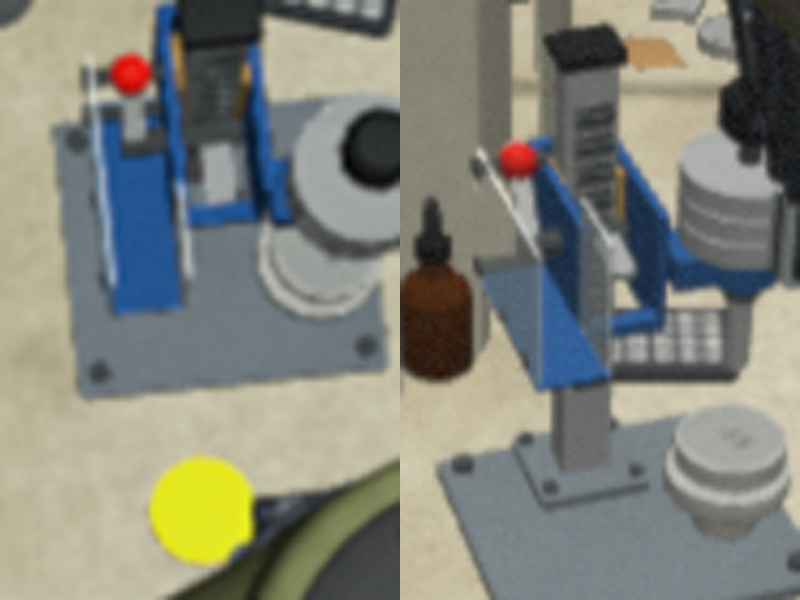

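The pawl is thrown right over, with its ball at (130,75) in the left crop and its nose out of the rack. The foot's end is at about (369.5,176.3) in the side view, above the block.

Call:
apply_moves([
  [[0,0,0,1.17,-3.5,0,1],[0,0,0,1.17,-3.5,0,1],[0,0,0,1.17,-3.5,0,1],[0,0,0,1.17,-3.5,0,1],[0,0,0,1.17,-3.5,0,1],[0,0,0,1.17,-3.5,0,1],[0,0,0,0,0,1.5,1],[0,0,0,0,0,1.2,1],[0,0,0,0,0,0,1]],
])

```text
t: 25.02
eef_pos: [0.644, -0.0527, 0.3142]
orientation: [2.311, -2.126, -0.002]
force: [0.6, -0.5, 0.2]
grip_width: 0.002
grasp_force: 0.0
```

```bash
python3 - <<'E'
from h import *
for z in(.10,.11,.12,.13): print(z,proj('side',(.645,-.053,z)).round(1))
print(plane('side',366.3,192.7,.071),plane('top',300+320/5,110+262/5,.071), proj('side',(.642,-.053,.071)))
plan([(.6455,-.0525,.303)],-85.2)
E
```

```text
0.1 [368.6 182.9]
0.11 [368.9 179.4]
0.12 [369.1 175.8]
0.13 [369.4 172.1]
[ 0.64696269 -0.04992578  0.071     ] [ 0.63724234 -0.05104699  0.071     ] [368.20200768 193.84153876]
turn [ 0.002 -0.    -0.   ] rows 1 [ 0.002 -0.    -0.   ]
t 25.02 pos [ 0.644  -0.0527  0.3142] yaw -85.2 toolz [-0.002 -0.    -1.   ] F [ 0.6 -0.5  0.2] w 0.002 gf 0.0 q [ 0.23  0.18  0.36 -0.   -1.75 -0.14]
[ 0.646 -0.052  0.303] tool [-0.01 -0.16  1.12] rows 1 each [-0.008 -0.156  1.121]
```

Call:
apply_moves([
  [[0,0,0,0,-0.1,0.3,1],[0,0,0,0,0,0.3,1],[0,0,0,0,0,0.3,1],[0,0,0,0,0,0.25,1],[0,0,0,0,0,0.25,1],[0,0,0,0,0,0.25,1],[0,0,0,0,0,0.25,1]],
])

```text
t: 25.9
eef_pos: [0.6456, -0.0527, 0.2973]
orientation: [-2.312, 2.126, -0.002]
force: [-1.6, 0.8, 4.4]
grip_width: -0.001
grasp_force: 2.5
```

Call:
apply_moves([
  [[0,0,0,0,0,0.25,1],[0,0,0,0,0,0.25,1],[0,0,0,0,0,0.25,1],[0,0,0,0,0,0.25,1],[0,0,0,0,0,0.25,1],[0,0,0,0,0,0.25,1],[0,0,0,0,0,0.25,1],[0,0,0,0,0,0.25,1]],
])

```text
t: 26.9
eef_pos: [0.6456, -0.0527, 0.2761]
orientation: [-2.313, 2.126, 0.0]
force: [-1.8, 1.3, 5.4]
grip_width: 0.005
grasp_force: 2.4
```

```bash
python3 - <<'E'
from h import *
redball();plan([])
E
```

```text
red 25 [326.1 129.2]
t 26.95 pos [ 0.6456 -0.0527  0.2757] yaw -85.2 toolz [-0.  0. -1.] F [-1.5  0.1  2.9] w 0.0 gf 1.9 q [ 0.23  0.17  0.27 -0.   -1.67 -0.14]
```

Call:
apply_moves([
  [[0,0,0,0,0,0.25,1],[0,0,0,0,0,0.25,1],[0,0,0,0,0,0.25,1],[0,0,0,0,0,0.25,1],[0,0,0,0,0,0.25,1],[0,0,0,0,0,0.2,1],[0,0,0,0,0,0.15,1]],
])

```text
t: 27.82
eef_pos: [0.6456, -0.0527, 0.26]
orientation: [2.313, -2.126, -0.0]
force: [-0.6, 0.0, 4.5]
grip_width: -0.0
grasp_force: 2.2
```

Call:
apply_moves([
  [[0,0,0,0,0,0.12,1],[0,0,0,0,0,0.12,1],[0,0,0,0,0,0.12,1]],
])

```text
t: 28.2
eef_pos: [0.6456, -0.0527, 0.2566]
orientation: [-2.313, 2.126, 0.0]
force: [-1.8, 0.4, 4.8]
grip_width: 0.0
grasp_force: 2.1
```

Call:
apply_moves([
  [[0,0,0,0,0,0.1,1],[0,0,0,0,0,0.1,1],[0,0,0,0,0,0.1,1]],
])

```text
t: 28.58
eef_pos: [0.6456, -0.0527, 0.2556]
orientation: [-2.312, 2.125, -0.002]
force: [-4.6, 2.4, 12.5]
grip_width: -0.002
grasp_force: 6.1
```

Call:
apply_moves([
  [[0,0,0,0,0,0.1,1],[0,0,0,0,0,0.1,1]],
])

```text
t: 28.82
eef_pos: [0.6456, -0.0528, 0.2554]
orientation: [-2.312, 2.124, -0.005]
force: [-6.8, 3.8, 17.6]
grip_width: -0.002
grasp_force: 8.7
```

Call:
apply_moves([
  [[0,0,0,0,0,0.1,1],[0,0,0,0,0,0.1,1]],
])

```text
t: 29.08
eef_pos: [0.6456, -0.0528, 0.2553]
orientation: [-2.311, 2.123, -0.007]
force: [-9.2, 5.4, 23.2]
grip_width: 0.005
grasp_force: 11.4
```

The carriage stopped at the expected height, after about 45 mm, and the force rose. The foot is on the block, so I back off and check.

Call:
apply_moves([
  [[0,0,0,0,0,-0.4,1],[0,0,0,0,0,-0.6,1],[0,0,0,0,0,-2,1],[0,0,0,0,0,-3,1],[0,0,0,0,0,-3,1],[0,0,0,-1.17,3.5,0,1],[0,0,0,-1.17,3.5,0,1],[0,0,0,-1.17,3.5,0,1],[0,0,0,-1.17,3.5,0,1],[0,0,0,-1.17,3.5,0,1],[0,0,0,-1.17,3.5,0,1],[0,0,0,0,0,0,1]],
])

```text
t: 30.58
eef_pos: [0.4292, -0.0001, 0.3404]
orientation: [-2.313, 2.123, -0.001]
force: [-0.1, -0.1, 0.5]
grip_width: -0.004
grasp_force: 0.0
```

```bash
python3 - <<'E'
from h import *
im=redball();b=snap('side')
d=np.zeros((600,800,3),np.uint8)
d[:,:400]=cv2.resize(im[110:275,270:380],(400,600),interpolation=cv2.INTER_CUBIC)
d[:,400:]=cv2.resize(b[90:230,290:383],(400,600),interpolation=cv2.INTER_CUBIC)
cv2.imwrite('pics/end.png',d[:,:,::-1])
plan([])
E
```

```text
red 45 [325.5 130.2]
t 30.68 pos [ 4.305e-01 -2.000e-04  3.393e-01] yaw -85.2 toolz [-0.  0. -1.] F [ 1.1 -0.3 -0.1] w 0.001 gf 0.0 q [ 0.47 -0.38 -0.12 -0.   -1.83 -0.39]
```

View pics/end.png

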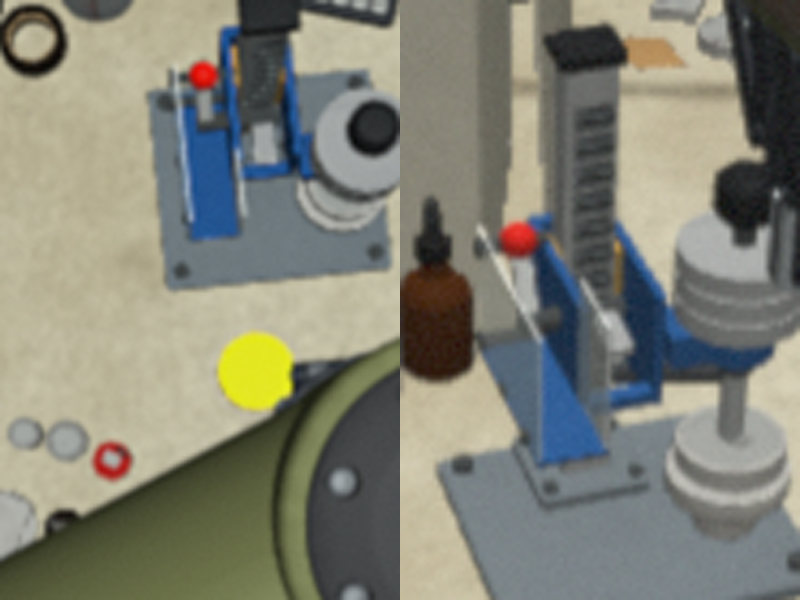

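The foot rests on the block at about (732,437) in the right crop. The pawl is still thrown over, with its ball at (518,240), and the bar lies on the bench. The robot is touching nothing, so I hand in.

```bash
python3 -c "
from workcell import bot
print(bot.job_done())"
```

```text
the job is handed in; nothing more can be done
None
```

The job was handed in at about 31 s: the pawl is thrown over and staying off the rack, the bar was put down in the clear area of the bench away from the stand (not re-photographed afterwards), and the foot rests on the test block.

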